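# Dial the tipping spice jar wide open and pour the nutmegs into the bowl

### The arm

A 7-joint arm with a two-finger parallel gripper is mounted at the origin on a cart in front of the work surface, level with it; the furniture and walls round the work are solid. World frame = base frame: x ahead of the robot, y to its left, z up, the work surface at z = 0. Lengths are in m, angles in degrees, forces in N, time in s.
With the tool pointing down it reaches from about 0.425 to 0.875 m from the base axis. Payload 4.7 kg.
Tool frame: the origin (TCP) lies between the finger pads; the fingertips stand env.tip_reach ahead of it and the grasp point (between the pads) lies 2 mm behind it (env.tip_reach is the distance from the TCP to the fingertips, in m); z points along the fingers, y is the line along which they close (so a half turn about z gives the same grasp; the last joint's range is limited). The gripper opens to 87 mm and grips with 3 to 60 N. Pads are 19 mm wide; open, the fingers measure 117 mm over their backs; the gripper's body (75 mm by 190 mm) begins 51 mm behind the grasp point.
Start: joints at [-65.598, 18.392, -4.016, 83.108, 1.295, 78.541, -3.26], TCP at [0.26, 0.596, 0.24] pointing down, gripper open.
Joint ranges: [-163.93, 163.93], [-17.29, 119.83], [-79.2, 71.16], [3.27, 140.29], [-89.18, 269.18], [5.43, 117.66], [-154.24, 154.24]. Speed limits (degrees/s): [147.25, 147.25, 180, 180, 180, 180, 180].

### API

Orientations are given as [roll, pitch, yaw] about the fixed x, y, z axes, in that order (R = Rz(yaw) Ry(pitch) Rx(roll)).
In Python, from cell import env, viewer, get_obs gives the robot as it stands (env), with the cameras (viewer) and the readings as plain functions.
- The arm moves only by the shell command python3 steer.py 'ROWS' [FORCE]. ROWS is rows parted by semicolons, their numbers by spaces, 1 to 8 of them, each of 5 numbers: dx, dy, dz in m, then a turn about the tool's z in degrees, then the finger opening in m; each row is the pose to reach, as a shift and turn from the pose commanded when the command began, along the tool's axes at that moment; what a row does not reach only later rows make up. A row lasts 1/12 s, in which the tool goes at most 0.0417 m and 7.16 degrees, less where a joint would pass 70% of its speed; a pose out of reach is approached as far as the arm can. The fingers move at their own pace and stop on an object; FORCE is the grip in N (left out, the last holds). Time passes only in rows, so rows that do not move let the fingers close. It prints the time, the measured TCP pose, the force, the opening and the grip force at its end.
- get_obs(): the state, without advancing time (a new reading comes with each control period).
- viewer.read_camera(name): name is "scene" or "top" or "wrist"; returns a dict with "color" (480x640x3 uint8, blue, green, red), "fx", "fy", "cx", "cy" (pixels), "world_from_camera" (4x4, takes a point from camera to world coordinates). Camera axes: x right, y down, z forward; pixel columns grow to the right and rows downward; lengths in m; the calibration is good to about 2 mm. The wrist camera is an equidistant fisheye: a pixel r from the principal point sees the ray r / f radians off the axis. A picture is of the moment at which its call begins. There is no depth.
- env.sign_off(): hands the job in; it is judged then, once.
The state is a dict: "time_s": time; "qpos": joint angles; "joint_velocities": joint speeds; "effort": joint torques, N m; "tool_pos": TCP position; "tool_rot": TCP orientation; "force": force on the tool from outside, world axes, zero at the start; "wrist_torque": the same for the moment, N m; "grip_width": finger opening in m; "grasp_force": force on a finger pad.
Only numpy, scipy, OpenCV 4.12 (cv2) and the standard library are available. Lean on these libraries where they do the work, as an engineer would, in place of code of your own. Each camera call takes 0.05 s, during which the arm holds its last target. There are 200 camera calls.

### The job

Pour the five whole nutmegs from the tipping jar into the white bowl. First seat the bowl level in the round dished seat on the foot of the jar's stand, and turn the dial on the jar's mouth until its widest window is fully uncovered over the opening in the lid; only then tip the jar right forward by its handle, rocking it if any stick, and let it swing back to its rest. Leave the dial wide open, the bowl in its seat with all five nutmegs in it, and the other things on the counter where they stand.

Things in the scene. Friction and masses are not known exactly. Their poses are not given: they have to be found in the camera images.
- stand: stand of the tipping jar, fixed to the counter. Origin on the worktop under the middle of the pivot axis; x points away from the seat, y along the pivot axis, z up. Wooden foot board 12 mm thick, 136 mm wide, from 176 mm in front of the origin (-x, under the seat) to 60 mm behind. Steel uprights at y = +60 and -60 mm, 177 mm high, carry the jar between them.
- seat (a point): centre of the dished seat on the stand's board, 12 mm above the worktop, 98 mm in front of the pivot axis, axes as the stand's. The seat is a wooden ring, 94 mm across outside, rising 18.6 mm above this point, with a conical hollow that narrows from 80 mm across at its top to 54 mm. The jar's mouth overhangs it from behind (lowest 180 mm above the worktop, reaching to 90 mm in front of the pivot).
- pivot (a point): middle of the jar's horizontal pivot axis, 160 mm above the worktop; axes as the stand's (y along the pivot axis, x away from the seat).
- jar (a joint): tilt of the clear jar (98 mm across, 160 mm long) about the pivot axis, rad. 0: on its rest, mouth up, leaning 35 degrees from vertical towards the seat. It tips further towards the seat as the value grows, to a stop at 1.53, mouth 33 degrees below level over the seat. The heel is weighted: 1 to 2.5 N at the handle tips it; let go, it swings back to 0 by itself.
- handle (a point): middle of the jar's handle: a level black sleeve 13 mm thick, 50 mm long, parallel to the pivot axis, on a thin steel loop, 85 mm from the pivot axis. At jar tilt 0 it is 70 mm behind (away from the seat) and 49 mm above the pivot, free all round (32 mm gap to the jar); as the jar tips it travels on its circle over the pivot towards the seat.
- dial_grip (a point): on the dial's axis, half way up its turning grip, 97 mm from the pivot. z points out of the jar's mouth along the dial's axis; x along the grip to its long, pointer end. The grip is a white bar on the dial's face: 12 mm thick, 20 mm tall (10 mm above and below this point), reaching 34 mm from the axis at the pointer end, 13 mm at the other. The dial is a white disc, 96 mm across.
- dial (a joint): angle of the dial, rad, counter-clockwise positive seen from outside, looking at the mouth. 0: the pointer points straight away from the seat and the widest window lies centred over the lid's opening; it is fully uncovered within 0.17 either way. Near -1.57 only the narrow window is open, too small for nutmegs. Range -1.9 to 1.2, no click; turns with 0.06 N m and stays where left.
- mouth (a point): centre of the opening of the jar's lid, 27 mm from the dial's axis on the side next to the seat (the lowest side when tipped), on the dial's outer face. The opening is a sector of 104 degrees, 12 to 42 mm from the axis. The dial's widest window, on the far side of the axis from its pointer, is a sector of 84 degrees; a narrow one of 24 degrees and three slits lie a quarter turn to either side.
- bowl: thick-walled round white stoneware bowl, loose, 117 mm across and 50 mm high, wall 8 mm thick and steep at the rim, about 0.22 kg. Origin at the centre of its flat underside (32 mm across), z up. Below, it tapers as a cone (35 degrees from level, 80 mm across at 17 mm height) that fits the seat and centres itself there; seated, the origin is 2 mm above seat.
- nutmeg_0: one of the five whole nutmegs in the jar, a brown egg shape 22 x 18 mm, 11 g; origin at its centre.
- nutmeg_1: one of the five whole nutmegs in the jar, a brown egg shape 22 x 18 mm, 11 g; origin at its centre.
- nutmeg_2: one of the five whole nutmegs in the jar, a brown egg shape 22 x 18 mm, 11 g; origin at its centre.
- nutmeg_3: one of the five whole nutmegs in the jar, a brown egg shape 22 x 18 mm, 11 g; origin at its centre.
- nutmeg_4: one of the five whole nutmegs in the jar, a brown egg shape 22 x 18 mm, 11 g; origin at its centre.
- tuna_tin: bystander, to be left where it is: round tin, 86 mm across, 40 mm high; origin at the centre of its underside.
- mug: bystander, to be left where it is: spotted mug, 86 mm across, 106 mm high, handle at its -y side; origin at the centre of its underside.
- spice_cumin: bystander, to be left where it is: spice jar, 44 mm across, 104 mm high; origin at the centre of its underside.
- spice_thyme: bystander, to be left where it is: spice jar, 41 mm across, 107 mm high; origin at the centre of its underside.
- jam_jar: bystander, to be left where it is: jam jar, 60 mm across, 110 mm high; origin at the centre of its underside.
- biscuit_bar: bystander, to be left where it is: wrapped biscuit bar lying flat, 80 x 185 x 11 mm; origin at the centre of its underside.
- coffee_pod_0: bystander, to be left where it is: coffee pod, 52 mm across, 43 mm high; origin at the centre of its underside.

How it is judged (in metres and radians):
On the way, in this order (a step that is already met when the one before it is completed fails the run):
1. the bowl is seated level in the dished seat and the dial's widest window is over the lid's opening, the jar still at rest (horizontal distance between bowl and seat below 0.006 m and z of bowl in the frame of seat below 0.005 m and angle between bowl's own z axis and vertical below 0.1 rad and value of joint dial between -0.17 and 0.17 rad and value of joint jar below 0.15 rad), for 0.2 s.
2. the jar is tipped well forward by its handle (value of joint jar above 1.2 rad and value of joint dial between -0.17 and 0.17 rad), for 0.1 s.
At the end, for the whole second after the job is handed in: All five nutmegs lie at rest in the bowl; the bowl is home in the dished seat (centred within 6 mm, within 0.1 rad of level); the dial is within 0.17 rad of wide open (0); the jar is back on its rest (joint under 0.1 rad) (horizontal distance between each of nutmeg_0, nutmeg_1, nutmeg_2, nutmeg_3, nutmeg_4 and bowl below 0.052 m and z of nutmeg_0 in the frame of bowl between 0.012 and 0.052 m and linear speed of each of nutmeg_0, nutmeg_1, nutmeg_2, nutmeg_3, nutmeg_4 below 0.05 m/s and z of nutmeg_1 in the frame of bowl between 0.012 and 0.052 m and z of nutmeg_2 in the frame of bowl between 0.012 and 0.052 m and z of nutmeg_3 in the frame of bowl between 0.012 and 0.052 m and z of nutmeg_4 in the frame of bowl between 0.012 and 0.052 m and horizontal distance between bowl and seat below 0.006 m and z of bowl in the frame of seat below 0.005 m and angle between bowl's own z axis and vertical below 0.1 rad and value of joint dial between -0.17 and 0.17 rad and value of joint jar below 0.1 rad and linear speed of bowl below 0.03 m/s); the robot touches nothing.
It fails at once if one of the other things on the counter is shifted by more than 3 cm (distance of any of tuna_tin, mug, spice_cumin, spice_thyme, jam_jar, biscuit_bar, coffee_pod_0 from where it was at the start of the episode above 0.03 m).
It fails at once if the jar is tipped before the bowl is in its seat and the dial is wide open (value of joint jar above 0.6 rad and (horizontal distance between bowl and seat above 0.02 m or value of joint dial below -0.3 rad or value of joint dial above 0.3 rad)).
It also fails if it takes over 61 s, if anything falls off the work surface, if the arm or the gripper's body presses on something with over 40 N, if the wrist force passes 120 N, or if a joint passes its speed limit or range.

## Working session

There is one attempt and no reset: what is moved stays moved. The work goes in short steps, Python scripts to look and compute and a shell command to move; the robot and the scene stay as the last step left them, time stands still between calls to the robot, and variables do not carry over. Pictures are saved under pics/ and viewed, at most 10 in all, crops included, and the job is handed in when it is done.

```bash
ls; mkdir -p pics
python3 - <<'E'
from cell import env, viewer, get_obs
import cv2
print(env.tip_reach, get_obs())
for n in("scene","top"):
    c=viewer.read_camera(n);cv2.imwrite(f"pics/{n}0.png",c["color"]);print(n,c["fx"],c["fy"],c["cx"],c["cy"],c["world_from_camera"].round(4).tolist())
E
```

```text
cell.py
pics
steer.py
0.017 {'time_s': 0.0, 'qpos': array([-65.59851811,  18.43860521,  -4.0162568 ,  83.17702102,
         1.29565147,  78.53957333,  -3.26028132]), 'joint_velocities': array([-0.02810708, -0.02438391, -0.07676472, -0.03848291, -0.01330944,
        0.0172583 ,  0.01775292]), 'effort': array([-7.27482784e-04, -4.91286421e+01, -4.04052073e-01, -3.12535679e+01,
       -6.38427003e-02,  4.36849322e-02,  1.75573859e-04]), 'tool_pos': array([0.25998953, 0.59515962, 0.23844816]), 'tool_rot': array([-1.79890085e+02,  6.21992083e-03,  1.56408858e+02]), 'force': array([ 0.59320371, -0.9668991 ,  0.39921789]), 'wrist_torque': array([0.02030716, 0.02072246, 0.02511309]), 'grasp_force': 0.0, 'grip_width': 0.08717356335706694}
scene 540.5123149039927 540.5123149039927 311.30668687311004 240.8054642375864 [[0.8671, -0.3498, 0.3547, 0.164], [-0.4982, -0.6036, 0.6224, -0.7416], [-0.0036, -0.7164, -0.6977, 1.0668], [0.0, 0.0, 0.0, 1.0]]
top 491.4383972725527 491.4383972725527 318.49953277134523 241.76790605180523 [[-0.0241, -0.9922, 0.1222, 0.4935], [-0.9992, 0.0277, 0.0275, 0.0639], [-0.0306, -0.1215, -0.9921, 1.1997], [0.0, 0.0, 0.0, 1.0]]
```

View pics/scene0.png

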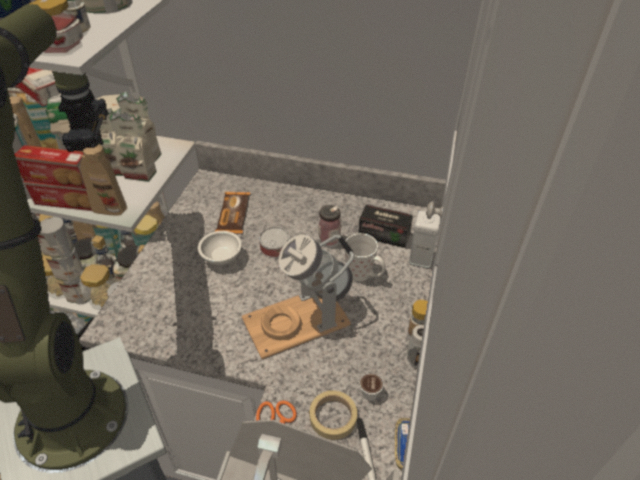

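View pics/top0.png

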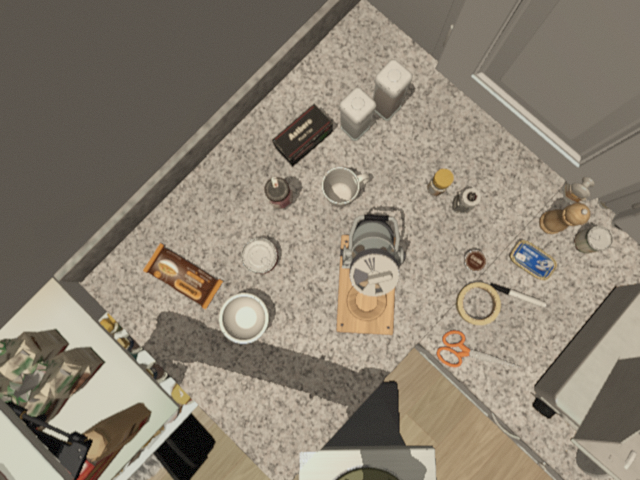

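Scene: the bowl is at about (244,317) in the top view. The stand's board runs from (338,332) to (394,334) at the front, the dial is near (373,275), and the seat ring near (367,300). I'll enlarge both views of the jar and bowl.

Run:
```python
import cv2,numpy as np
t=cv2.imread("pics/top0.png");s=cv2.imread("pics/scene0.png")
a=cv2.resize(t[200:350,210:410],None,fx=4,fy=4,interpolation=cv2.INTER_CUBIC)
b=cv2.resize(s[220:370,190:390],None,fx=4,fy=4,interpolation=cv2.INTER_CUBIC)
cv2.imwrite("pics/topc.png",a);cv2.imwrite("pics/scenec.png",b)
```

```text
(no output)
```

View pics/topc.png

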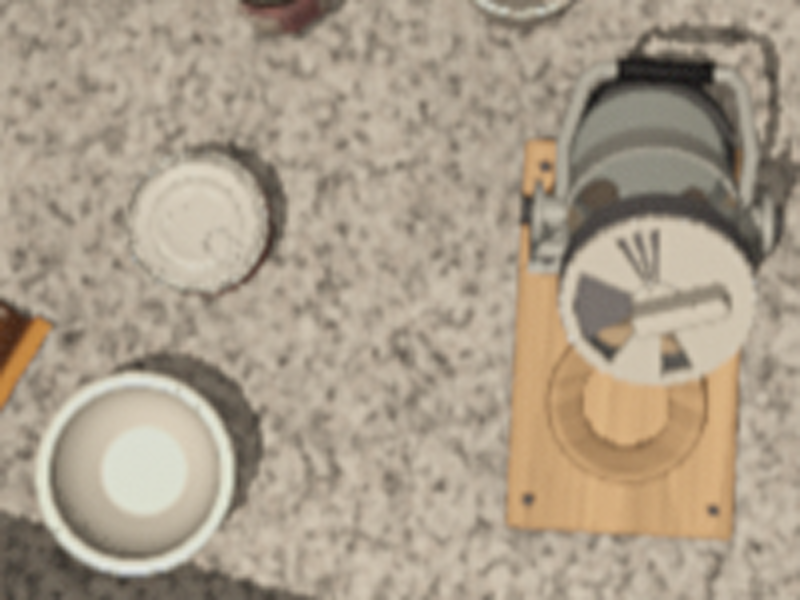

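View pics/scenec.png

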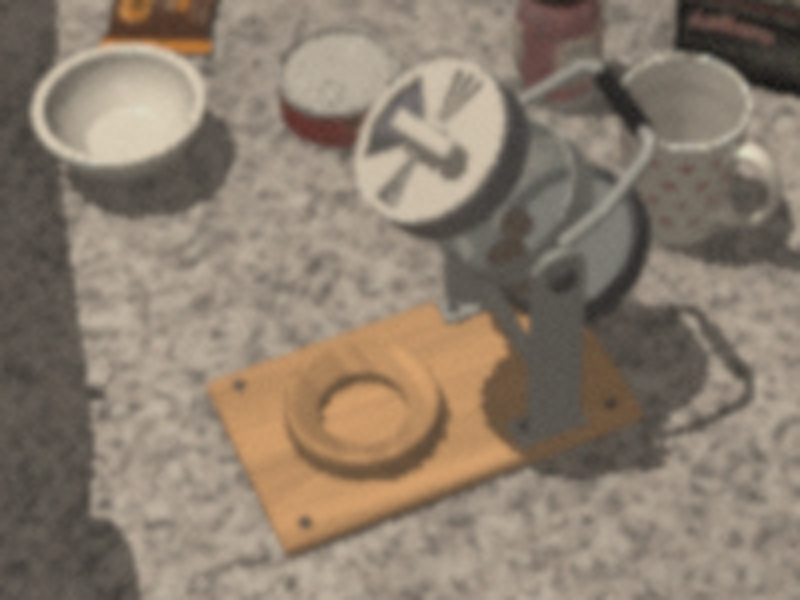

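```bash
cat > h.py <<'E'
import numpy as np,cv2
CAL={"scene":(540.5123,311.3067,240.8055,np.array([[0.8671,-0.3498,0.3547,0.164],[-0.4982,-0.6036,0.6224,-0.7416],[-0.0036,-0.7164,-0.6977,1.0668]])),
"top":(491.4384,318.4995,241.7679,np.array([[-0.0241,-0.9922,0.1222,0.4935],[-0.9992,0.0277,0.0275,0.0639],[-0.0306,-0.1215,-0.9921,1.1997]]))}
def bp(n,u,v,z):
    f,cx,cy,M=CAL[n];d=M[:,:3]@[(u-cx)/f,(v-cy)/f,1];o=M[:,3];return o+d*(z-o[2])/d[2]
def pj(n,P):
    f,cx,cy,M=CAL[n];p=M[:,:3].T@(np.asarray(P)-M[:,3]);return np.array([f*p[0]/p[2]+cx,f*p[1]/p[2]+cy])
T=lambda u,v:(210+(u+.5)/4-.5,200+(v+.5)/4-.5)
S=lambda u,v:(190+(u+.5)/4-.5,220+(v+.5)/4-.5)
E
python3 - <<'E'
from h import *
from scipy.optimize import least_squares
print("bowl top",bp("top",*T(136,473),.05),"scene",bp("scene",*S(119,106),.05))
# stand fit: board corners & screw holes, ring, handle, dial centre
obs=[("top",T(508,525),(-.176,.068,.012)),("top",T(733,537),(-.176,-.068,.012)),
("scene",S(209,383),(-.176,.068,.012)),("scene",S(288,553),(-.176,-.068,.012)),("scene",S(640,408),(.06,-.068,.012)),
("top",T(666,70),(.070,0,.209)),("scene",S(622,96),(.070,0,.209)),
("top",T(527,141),(.06,.068,.012))]
def st(p,l):
    c,s=np.cos(p[2]),np.sin(p[2]);return [p[0]+c*l[0]-s*l[1],p[1]+s*l[0]+c*l[1],l[2]]
r=least_squares(lambda p:np.concatenate([pj(n,st(p,l))-px for n,px,l in obs]),[.6,0,0],loss="soft_l1")
p=r.x;print("stand",p[:2],np.degrees(p[2]));print(r.fun.reshape(-1,2).round(1).tolist())
print("seat",st(p,(-.098,0,.012)),"handle",st(p,(.07,0,.209)))
# dial: fit angle from pointer end seen
a=np.radians(35);ax=np.array([-np.sin(a),0,np.cos(a)]);e1=np.array([np.cos(a),0,np.sin(a)]);e2=np.array([0,1,0])
for th in np.arange(-1.9,-.9,.1):
    q=np.array([0,0,.16])+ax*.107+.032*(np.cos(th)*e1+np.sin(th)*e2)
    t=pj("top",st(p,q));s=pj("scene",st(p,q));print(round(th,2),((t-[210,200])*4).round(),((s-[190,220])*4).round())
c=np.array([0,0,.16])+ax*.107;print("axis",(pj("top",st(p,c))-[210,200])*4,(pj("scene",st(p,c))-[190,220])*4,st(p,c))
E
```

```text
bowl top [0.46175273 0.27415943 0.05      ] scene [0.45826372 0.27094951 0.05      ]
stand [ 0.59232251 -0.02133213] -4.301588479875216
[[-0.4, 1.3], [0.8, 1.4], [-0.6, -0.5], [0.3, -0.4], [2.9, -0.2], [-0.4, 0.4], [1.1, 1.0], [-0.6, -0.8]]
seat [np.float64(0.4945985716578982), np.float64(-0.013981510037518807), 0.012] handle [np.float64(0.6621253247998483), np.float64(-0.02658258069505092), 0.209]
-1.9 [721. 346.] [420. 172.]
-1.8 [723. 341.] [425. 170.]
-1.7 [725. 336.] [430. 166.]
-1.6 [726. 330.] [434. 163.]
-1.5 [727. 324.] [439. 159.]
-1.4 [727. 319.] [443. 154.]
-1.3 [726. 313.] [447. 149.]
-1.2 [724. 308.] [450. 144.]
-1.1 [722. 302.] [453. 139.]
-1.0 [719. 297.] [456. 134.]
axis [659.84317171 325.07655596] [410.4959317  122.39318177] [np.float64(0.5311227157973306), np.float64(-0.016728792560310245), np.float64(0.24764926873892212)]
```

```bash
cat >> h.py <<'E'
from scipy.spatial.transform import Rotation as Ro
def go(x,y,z,yaw):
    from cell import env, viewer, get_obs
    o=get_obs();R=Ro.from_euler("xyz",o["tool_rot"],degrees=True)
    d=R.inv().apply(np.array([x,y,z])-o["tool_pos"]);t=-((yaw-o["tool_rot"][2]+180)%360-180)
    print("shift",d.round(4),"turn",round(t,1),"rows",round(max(np.linalg.norm(d)/.0417,abs(t)/7.16),1))
P=np.array([.5923,-.0213,np.radians(-4.3)])
def st(l,p=P):
    c,s=np.cos(p[2]),np.sin(p[2]);return np.array([p[0]+c*l[0]-s*l[1],p[1]+s*l[0]+c*l[1],l[2]])
E
python3 -c "
from h import *
go(.456,.218,.17,175.7)"
```

```text
shift [-0.3305 -0.2671  0.0691] turn -19.3 rows 10.3
```

```bash
python3 steer.py '-.03 -.025 .01 -3 .04; -.06 -.05 .02 -6 .04; -.09 -.075 .03 -9 .04; -.12 -.1 .04 -12 .04; -.15 -.125 .05 -15 .04; -.18 -.15 .06 -18 .04; -.21 -.175 .068 -19.3 .04; -.24 -.2 .068 -19.3 .04'; python3 -c "
from h import *
go(.456,.218,.17,175.7)"
```

```text
time_s: 0.77
tool_pos: [0.3995, 0.3135, 0.1695]
tool_rot: [-179.9, -0.1, 175.8]
force: [0.5, -0.2, 1.0]
grip_width: 0.0436
grasp_force: 0.0
shift [-0.0634 -0.0911 -0.0004] turn 0.1 rows 2.7
```

```bash
python3 steer.py '-.02 -.03 0 0 .04; -.04 -.06 0 0 .04; -.063 -.091 0 0 .04; -.063 -.091 0 0 .04; -.063 -.091 0 0 .04'
python3 - <<'E'
from h import *
from cell import env, viewer, get_obs
c=viewer.read_camera("wrist");cv2.imwrite("pics/w1.png",c["color"]);print(c["fx"],c["cx"],c["cy"],c["world_from_camera"].round(4).tolist())
E
```

```text
time_s: 1.18
tool_pos: [0.4571, 0.2182, 0.1713]
tool_rot: [-180.0, -0.0, 175.4]
force: [-0.1, 0.6, 0.2]
grip_width: 0.04
grasp_force: 0.0
371.64829954431775 319.96968084315927 241.9306194465971 [[0.0803, 0.958, 0.2752, 0.3815], [0.9968, -0.0768, -0.0233, 0.226], [-0.0012, 0.2762, -0.9611, 0.3168], [0.0, 0.0, 0.0, 1.0]]
```

View pics/w1.png

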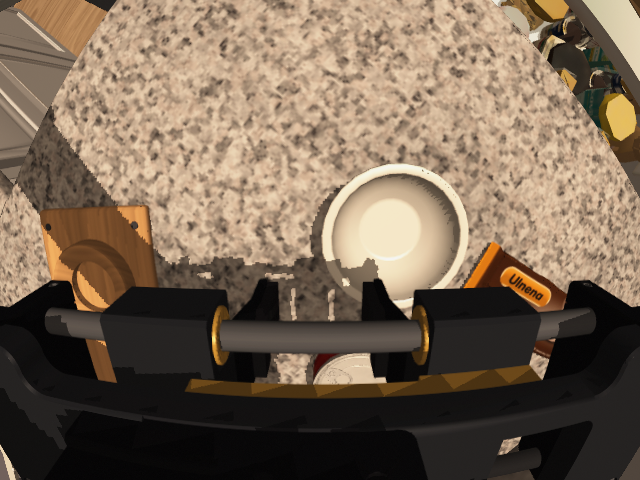

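```bash
cat >> h.py <<'E'
def wbp(u,v,z,f,cx,cy,M):
    M=np.asarray(M);dx,dy=u-cx,v-cy;r=np.hypot(dx,dy);th=r/f
    d=M[:3,:3]@[np.sin(th)*dx/r,np.sin(th)*dy/r,np.cos(th)];o=M[:3,3];return o+d*(z-o[2])/d[2]
E
python3 - <<'E'
from h import *
from scipy.optimize import least_squares
W=(371.648,319.97,241.93,[[0.0803,0.958,0.2752,0.3815],[0.9968,-0.0768,-0.0233,0.226],[-0.0012,0.2762,-0.9611,0.3168]])
q=np.array([wbp(u,v,.048,*W)[:2] for u,v in [(321,236),(468,236),(400,163),(345,183),(451,186),(462,265)]])
r=least_squares(lambda p:np.hypot(*(q-p[:2]).T)-.0583,[.46,.27]);print(r.x,r.fun.round(4))
for uv,l in [((42,212),(-.176,-.068,.012)),((149,206),(-.176,.068,.012))]: print(wbp(*uv,.012,*W),st(l))
E
```

```text
[0.46138351 0.27857017] [ 0.0001 -0.0003 -0.0002  0.0009 -0.0001  0.0011]
[ 0.41375201 -0.06504411  0.012     ] [ 0.41169686 -0.07591233  0.012     ]
[0.42314366 0.06860632 0.012     ] [0.42189397 0.05970485 0.012     ]
```

```bash
python3 steer.py '0 .003 .04 0 .044; 0 .003 .08 0 .044; 0 .003 .11 0 .044; 0 .003 .121 0 .044; 0 .003 .121 0 .044; 0 .003 .121 0 .044' ; python3 steer.py '0 0 0 0 .0;0 0 0 0 .0;0 0 0 0 .0;0 0 0 0 .0;0 0 0 0 .0;0 0 0 0 .0;0 0 0 0 .0;0 0 0 0 .0' 30
```

```text
time_s: 1.73
tool_pos: [0.4562, 0.225, 0.0511]
tool_rot: [180.0, -0.0, 175.8]
force: [0.6, -0.4, 1.5]
grip_width: 0.0443
grasp_force: 0.0
time_s: 2.4
tool_pos: [0.4583, 0.2254, 0.0526]
tool_rot: [179.8, 0.2, 175.7]
force: [0.6, 1.0, 7.4]
grip_width: 0.0109
grasp_force: 29.4
```

```bash
python3 steer.py '0 0 -.03 0 0;0 0 -.06 0 0;0 0 -.08 0 0;0 0 -.08 0 0'
python3 - <<'E'
from h import *
t=st((-.135,-.0545,0));print(t)
go(t[0],t[1]+.004,.125,175.7)
E
```

```text
time_s: 2.73
tool_pos: [0.4589, 0.2251, 0.1349]
tool_rot: [179.7, 0.4, 175.7]
force: [1.1, 0.7, -1.5]
grip_width: 0.0081
grasp_force: 30.1
[ 0.45359367 -0.06552446  0.        ]
shift [-0.0162 -0.2863  0.0087] turn -0.0 rows 6.9
```

```bash
python3 steer.py '-.004 -.035 .001 0 0; -.008 -.075 .002 0 0; -.016 -.115 .003 0 0; -.016 -.155 .004 0 0; -.016 -.195 .005 0 0; -.016 -.235 .007 0 0; -.016 -.265 .0085 0 0; -.016 -.286 .0085 0 0'; python3 steer.py '0 0 0 0 0;0 0 0 0 0'
python3 - <<'E'
from h import *
from cell import env, viewer, get_obs
c=viewer.read_camera("wrist");cv2.imwrite("pics/w2.png",c["color"]);print(c["world_from_camera"].round(4).tolist())
t=viewer.read_camera("top")["color"];cv2.imwrite("pics/t2.png",t)
a=cv2.resize(t[230:350,310:430],None,fx=4,fy=4,interpolation=cv2.INTER_CUBIC)
w=cv2.resize(c["color"],None,fx=.5,fy=.5,interpolation=cv2.INTER_AREA)
cv2.imwrite("pics/m2.png",np.hstack([a,np.vstack([w,np.zeros((240,320,3),np.uint8)])]))
E
```

```text
time_s: 3.4
tool_pos: [0.4489, -0.0662, 0.1206]
tool_rot: [-179.9, -0.1, 175.5]
force: [-0.4, 0.4, -1.6]
grip_width: 0.0079
grasp_force: 30.1
time_s: 3.57
tool_pos: [0.4498, -0.0636, 0.121]
tool_rot: [-180.0, -0.1, 175.5]
force: [0.0, 0.7, -1.3]
grip_width: 0.0082
grasp_force: 30.0
[[0.0779, 0.9586, 0.2737, 0.3744], [0.997, -0.0747, -0.0222, -0.0562], [-0.0008, 0.2746, -0.9616, 0.2666], [0.0, 0.0, 0.0, 1.0]]
```

View pics/m2.png

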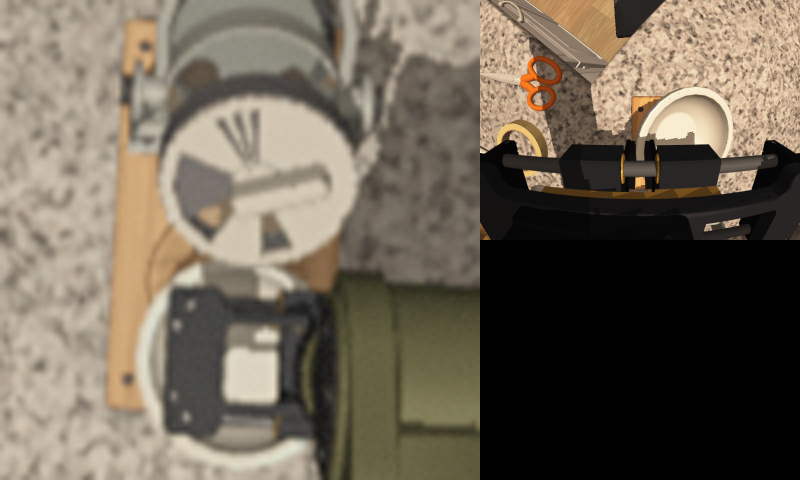

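Run:
```python
from h import *
z=.118
L=bp("top",310+137/4,230+365/4,z);B=bp("top",310+240/4,230+468/4,z)
print("top cam: bowl y",L[1]-.0585,"x",B[0]+.0585,"  tool-based y",-.0636+.0545, "x",.4498+.004)
# wrist (half-size crop)
W=(371.648,319.97,241.93,[[0.0779,0.9586,0.2737,0.3744],[0.997,-0.0747,-0.0222,-0.0562],[-0.0008,0.2746,-0.9616,0.2666]])
R=wbp(2*(733-480),240,z,*W);T_=wbp(2*(688-480),2*88,z,*W);print("wrist",R[1]-.0585,T_[0]+.0585)
print("board corner", wbp(2*(633-480),2*97,.012,*W), st((-.176,-.068,0)),st((-.176,.068,0)))
```

```text
top cam: bowl y -0.016350571142787783 x 0.4537287177001327   tool-based y -0.009100000000000004 x 0.4538
wrist -0.03395187833814022 0.450321078912924
board corner [ 0.41177257 -0.06901976  0.012     ] [ 0.41169686 -0.07591233  0.        ] [0.42189397 0.05970485 0.        ]
```

```bash
python3 steer.py '-.005 0 .01 0 0;-.005 0 .016 0 0;-.005 0 .016 0 0' 15; python3 steer.py '0 0 .005 0 0;0 0 .01 0 0;0 0 .014 0 0;0 0 .018 0 0;0 0 .02 0 0;0 0 .02 0 0' 6;python3 - <<'E'
from h import *
from cell import env, viewer, get_obs
c=viewer.read_camera("scene");cv2.imwrite("pics/s3.png",cv2.resize(c["color"][200:380,180:400],None,fx=3,fy=3,interpolation=cv2.INTER_CUBIC))
E
```

```text
time_s: 3.92
tool_pos: [0.4547, -0.0616, 0.1045]
tool_rot: [-180.0, -0.2, 175.8]
force: [-1.5, 0.3, -1.1]
grip_width: 0.0076
grasp_force: 15.0
time_s: 4.42
tool_pos: [0.4558, -0.0628, 0.0858]
tool_rot: [180.0, -0.0, 175.7]
force: [1.2, 0.2, 0.3]
grip_width: 0.0104
grasp_force: 6.5
```

View pics/s3.png

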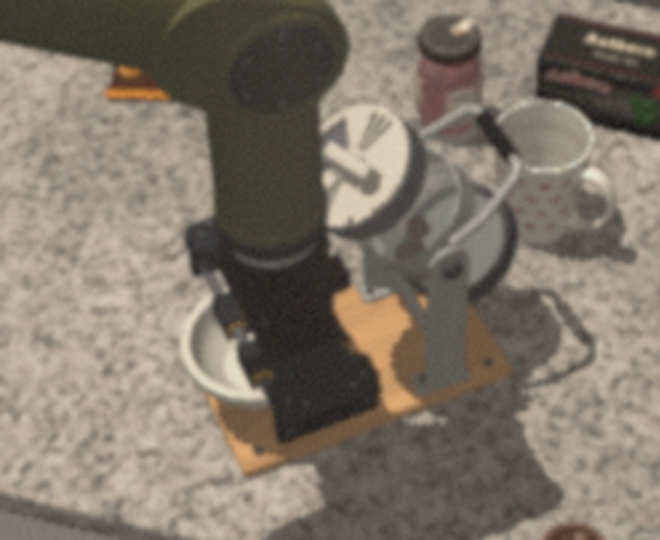

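```bash
python3 steer.py '0 0 0 0 .035;0 0 0 0 .035;0 0 0 0 .035;0 0 -.03 0 .04;0 0 -.06 0 .06;0 0 -.06 0 .087'; python3 -c "
from h import *
go(.405,-.010,.146,175.7)"
```

```text
time_s: 4.97
tool_pos: [0.4593, -0.0632, 0.1511]
tool_rot: [179.9, 0.5, 175.7]
force: [1.5, -0.4, 1.5]
grip_width: 0.0426
grasp_force: 0.0
shift [0.0581 0.049  0.0046] turn -0.0 rows 1.8
```

```bash
python3 steer.py '.035 0 0 0 .087;.058 .02 0 0 .087;.058 .049 .0 0 .087;.058 .049 0 0 .087;.058 .049 0 0 .087;.058 .049 0 0 .087'
python3 - <<'E'
from h import *
from cell import env, viewer, get_obs
c=viewer.read_camera("top");a=cv2.resize(c["color"][230:360,310:430],None,fx=3,fy=3,interpolation=cv2.INTER_CUBIC)
w=viewer.read_camera("wrist");print(w["world_from_camera"].round(4).tolist())
cv2.imwrite("pics/w4.png",w["color"]);b=w["color"][90:480,120:520]
cv2.imwrite("pics/m4.png",np.hstack([a,b]))
E
```

```text
time_s: 5.47
tool_pos: [0.4018, -0.0101, 0.146]
tool_rot: [-180.0, 0.0, 175.7]
force: [-0.0, 0.2, 1.0]
grip_width: 0.082
grasp_force: 0.0
[[0.0754, 0.9583, 0.2756, 0.3262], [0.9972, -0.0721, -0.0219, -0.0031], [-0.0011, 0.2765, -0.961, 0.2915], [0.0, 0.0, 0.0, 1.0]]
```

View pics/m4.png

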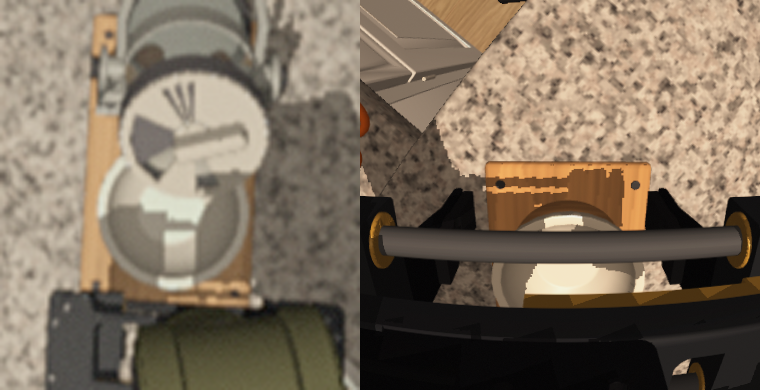

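Run:
```python
from h import *
print(bp("top",310+173.5/3,230+214/3,.064),"pred seated px",(pj("top",st((-.098,0,.064)))-[310,230])*3, "r px", np.linalg.norm(pj("top",st((-.098,0.0585,.064)))-pj("top",st((-.098,0,.064))))*3)
print("front edge pred",(pj("top",st((-.098-.0585,0,.064)))-[310,230])*3)
```

```text
[ 0.49295997 -0.01420003  0.064     ] pred seated px [172.98827883 211.95589882] r px 76.77975471990516
front edge pred [169.98639644 289.57073979]
```

```bash
cat >> h.py <<'E'
P=np.array([.5923,-.0173,np.radians(-4.3)])
_a=np.radians(35);AX=np.array([-np.sin(_a),0,np.cos(_a)]);E1=np.array([np.cos(_a),0,np.sin(_a)])
def push(th,rho=.025,a=.0095,b=.015,gap=0.):
    """TCP world for finger corner touching bar"""
    n=-np.sin(th)*E1+np.cos(th)*np.array([0,1,0.])
    k=np.array([0,0,.16])+AX*.107+rho*(np.cos(th)*E1+np.sin(th)*np.array([0,1,0]))-(.006+gap)*n
    return st(k-[a,b,0],P)+[0,0,.017-.012]
PT=np.array([.5923,-.0213,np.radians(-4.3)])
def dial():
    from cell import env, viewer, get_obs
    im=cv2.cvtColor(viewer.read_camera("top")["color"],cv2.COLOR_BGR2GRAY).astype(np.float32)
    A=np.radians(np.arange(0,360,3.));pr=[]
    for r in (.026,.030,.034):
        q=np.array([pj("top",st(np.array([0,0,.16])+AX*.087+r*(np.cos(t)*E1+np.sin(t)*np.array([0,1,0])),PT)) for t in A],np.float32)
        pr.append(cv2.remap(im,q[:,:1]+.5-.5,q[:,1:],cv2.INTER_LINEAR)[:,0])
    return A,np.mean(pr,0)
E
python3 - <<'E'
from h import *
W=(371.648,319.97,241.93,[[0.0754,0.9583,0.2756,0.3262],[0.9972,-0.0721,-0.0219,-0.0031],[-0.0011,0.2765,-0.961,0.2915]])
for u,l in (((246,253),(-.176,-.068,.012)),((410,252),(-.176,.068,.012))): print(wbp(*u,.012,*W),st(l))
A,p=dial();print(p.astype(int).tolist())
go(*push(-1.3,gap=.015),175.7)
for th in (-1.3,-1,-.7,-.4,-.2,-.05): print(th,push(th).round(4))
E
```

```text
[ 0.41110474 -0.06920947  0.012     ] [ 0.41169686 -0.07591233  0.012     ]
[0.42020266 0.06213471 0.012     ] [0.42189397 0.05970485 0.012     ]
[197, 185, 147, 139, 163, 173, 147, 138, 161, 163, 143, 138, 172, 193, 198, 197, 197, 197, 198, 198, 197, 191, 171, 144, 122, 114, 114, 115, 115, 115, 115, 115, 115, 115, 114, 115, 115, 115, 116, 120, 132, 149, 157, 160, 160, 158, 156, 149, 145, 160, 181, 193, 197, 197, 197, 197, 197, 197, 197, 198, 197, 191, 158, 133, 126, 127, 128, 126, 126, 133, 146, 158, 164, 174, 183, 188, 191, 191, 196, 197, 197, 196, 193, 191, 189, 190, 190, 190, 191, 189, 184, 176, 164, 153, 144, 143, 146, 149, 156, 169, 183, 193, 197, 198, 198, 197, 197, 197, 197, 197, 197, 197, 197, 196, 197, 197, 197, 197, 197, 198]
shift [-0.1085 -0.037  -0.0989] turn -0.1 rows 3.6
-1.3 [ 0.5193 -0.0526  0.2532]
-1 [ 0.5256 -0.0517  0.2575]
-0.7 [ 0.5314 -0.0485  0.2614]
-0.4 [ 0.5363 -0.0434  0.2645]
-0.2 [ 0.5387 -0.0392  0.266 ]
-0.05 [ 0.5401 -0.0357  0.2668]
```

```bash
python3 steer.py '0 0 -.04 0 0; 0 0 -.08 0 0; -.03 -.02 -.1 0 0; -.06 -.037 -.1 0 0;-.09 -.037 -.1 0 0;-.107 -.037 -.1 0 0;-.107 -.037 -.1 0 0;-.107 -.037 -.1 0 0' 20
python3 - <<'E'
from h import *
for th in (-1.2,-1,-.7,-.4,-.2): go(*push(th),175.7)
E
```

```text
time_s: 6.28
tool_pos: [0.5056, -0.0554, 0.2453]
tool_rot: [-179.9, -0.1, 175.6]
force: [0.6, 0.2, 0.9]
grip_width: 0.0412
grasp_force: 0.0
shift [-0.0155  0.004  -0.0094] turn -0.1 rows 0.4
shift [-0.0196  0.0052 -0.0122] turn -0.1 rows 0.6
shift [-0.0252  0.0088 -0.0161] turn -0.1 rows 0.7
shift [-0.0296  0.0143 -0.0193] turn -0.1 rows 0.9
shift [-0.0318  0.0187 -0.0208] turn -0.1 rows 1.0
```

```bash
python3 steer.py '0 0 0 0 0; 0 0 -.004 0 0; 0 0 -.004 0 0;0 0 -.006 0 0;0 0 -.006 0 0'; python3 steer.py '-.01 .003 -.002 0 0;-.0155 .004 -.0034 0 0;-.0196 .005 -.006 0 0;-.0225 .007 -.008 0 0;-.0252 .009 -.010 0 0;-.0252 .009 -.01 0 0'
python3 - <<'E'
from h import *
for th in (-.7,-.5,-.4,-.2,-.1): go(*push(th),175.7)
E
```

```text
time_s: 6.7
tool_pos: [0.5055, -0.0545, 0.2528]
tool_rot: [180.0, 0.1, 175.7]
force: [0.6, -0.5, 0.2]
grip_width: 0.008
grasp_force: 0.0
time_s: 7.2
tool_pos: [0.532, -0.0472, 0.2622]
tool_rot: [-180.0, 0.0, 175.7]
force: [-2.7, -0.8, 0.6]
grip_width: 0.0006
grasp_force: 0.9
shift [ 0.0005 -0.0013  0.0008] turn 0.0 rows 0.0
shift [-0.0026  0.0021 -0.0014] turn 0.0 rows 0.1
shift [-0.0039  0.0041 -0.0023] turn 0.0 rows 0.1
shift [-0.0061  0.0085 -0.0038] turn 0.0 rows 0.3
shift [-0.0069  0.0109 -0.0044] turn 0.0 rows 0.3
```

```bash
python3 steer.py '-.0025 .002 -.001 0 0;-.004 .0045 -.002 0 0;-.0055 .007 -.003 0 0;-.0065 .0095 -.0035 0 0;-.0065 .0095 -.0035 0 0'; python3 steer.py '.005 -.015 0 0 0;.03 -.04 0 0 0;.06 -.06 0 0 0;.095 -.07 0 0 0;.13 -.07 0 0 0;.13 -.07 0 0 0'
python3 - <<'E'
from h import *
A,p=dial();print(p.astype(int).tolist())
E
```

```text
time_s: 7.62
tool_pos: [0.5396, -0.0383, 0.2661]
tool_rot: [-180.0, 0.1, 175.7]
force: [-0.9, -2.3, 0.4]
grip_width: 0.0005
grasp_force: 1.0
time_s: 8.12
tool_pos: [0.3984, -0.0996, 0.2653]
tool_rot: [179.8, -0.1, 175.6]
force: [1.6, -0.1, -0.3]
grip_width: 0.0002
grasp_force: 0.0
[198, 200, 200, 200, 200, 199, 199, 199, 199, 199, 200, 200, 199, 199, 200, 200, 200, 200, 189, 167, 151, 156, 170, 163, 157, 163, 167, 162, 162, 174, 191, 197, 200, 200, 200, 200, 200, 200, 194, 179, 164, 158, 159, 161, 162, 161, 160, 154, 149, 149, 147, 145, 144, 142, 138, 134, 134, 134, 133, 133, 132, 129, 129, 131, 131, 129, 132, 152, 182, 198, 200, 200, 200, 200, 199, 200, 200, 200, 199, 189, 167, 136, 117, 115, 116, 117, 122, 139, 165, 187, 197, 201, 200, 199, 199, 199, 199, 199, 199, 199, 199, 199, 200, 200, 199, 195, 187, 182, 176, 175, 166, 160, 158, 159, 157, 155, 155, 163, 177, 191]
```

Run:
```python
from h import *
for th in (-.33,-.2,-.1,0): go(*push(th,b=.0105,gap=.015 if th<-.3 else 0),175.7)
```

```text
shift [-0.127   0.0575  0.004 ] turn -0.1 rows 3.3
shift [-0.1323  0.0747  0.0004] turn -0.1 rows 3.6
shift [-0.1331  0.0771 -0.0002] turn -0.1 rows 3.7
shift [-0.1337  0.0795 -0.0006] turn -0.1 rows 3.7
```

```bash
python3 steer.py '-.035 0 0 0 0;-.07 .01 0 0 0;-.1 .03 0 0 0;-.125 .052 0 0 0;-.131 .066 0 0 0;-.1325 .074 0 0 0;-.1337 .0795 0 0 0;-.1337 .0795 0 0 0'; python3 steer.py '.005 -.015 0 0 0;.03 -.04 0 0 0;.06 -.06 0 0 0;.095 -.07 0 0 0;.13 -.07 0 0 0;.13 -.07 0 0 0'
python3 - <<'E'
from h import *
A,p=dial();print(p.astype(int).tolist())
E
```

```text
time_s: 8.83
tool_pos: [0.5428, -0.03, 0.2654]
tool_rot: [-179.9, 0.0, 175.7]
force: [0.3, -0.9, 0.1]
grip_width: 0.0004
grasp_force: 0.4
time_s: 9.33
tool_pos: [0.4015, -0.0912, 0.2654]
tool_rot: [179.7, -0.1, 175.5]
force: [0.5, -0.2, -0.2]
grip_width: 0.0001
grasp_force: 0.0
[157, 155, 153, 155, 161, 169, 184, 194, 199, 200, 200, 200, 199, 199, 199, 199, 199, 200, 200, 200, 199, 200, 200, 200, 197, 186, 167, 160, 169, 172, 163, 162, 165, 168, 160, 163, 178, 193, 199, 200, 200, 200, 199, 200, 200, 198, 190, 169, 153, 148, 146, 145, 143, 141, 139, 137, 134, 133, 132, 131, 130, 128, 128, 129, 130, 130, 129, 128, 129, 130, 128, 126, 124, 128, 150, 178, 196, 201, 201, 200, 199, 199, 200, 200, 200, 199, 192, 176, 149, 128, 118, 116, 116, 121, 136, 160, 184, 196, 200, 200, 200, 200, 199, 199, 199, 199, 199, 199, 199, 199, 200, 200, 200, 200, 200, 197, 183, 169, 157, 155]
```

```bash
python3 steer.py '0 0 -.04 0 0;0 0 -.06 0 0;-.04 .005 -.065 0 0;-.08 .012 -.065 0 0;-.12 .02 -.065 0 0;-.16 .03 -.065 0 0;-.2 .035 -.065 0 0;-.24 .04 -.065 0 0';  python3 - <<'E'
from h import *
go(*(st((.110,0,.32),P)),175.7)
go(*(st((.110,0,.213),P)),175.7)
E
```

```text
time_s: 10.05
tool_pos: [0.6526, -0.0673, 0.3303]
tool_rot: [180.0, 0.0, 175.8]
force: [0.9, 0.2, 1.8]
grip_width: 0.0003
grasp_force: 0.0
shift [-0.0462  0.0452  0.0103] turn 0.1 rows 1.6
shift [-0.0461  0.0451  0.1173] turn 0.1 rows 3.2
```

```bash
python3 steer.py '-.03 .02 0 0 0;-.05 .045 .01 0 0;-.05 .045 .05 0 0;-.05 .045 .09 0 0;-.05 .045 .117 0 0;-.05 .045 .117 0 0';  python3 - <<'E'
from h import *
from cell import env, viewer, get_obs
c=viewer.read_camera("scene");cv2.imwrite("pics/s5.png",cv2.resize(c["color"][200:380,180:400],None,fx=3,fy=3,interpolation=cv2.INTER_CUBIC))
hz=[]
for j in (0,.3,.6,.9,1.2,1.45,1.52):
    b=np.arctan2(.049,.07)+j;h=.0855*np.array([np.cos(b),0,np.sin(b)])
    go(*st((h[0]+.016,0,.16+h[2]-.012+.017),P),175.7)
E
```

```text
time_s: 10.55
tool_pos: [0.7001, -0.0264, 0.2055]
tool_rot: [-179.9, -0.7, 175.7]
force: [-1.2, 0.3, -0.6]
grip_width: 0.0006
grasp_force: 0.0
shift [ 0.0239  0.0011 -0.004 ] turn -0.0 rows 0.6
shift [ 0.0416  0.0011 -0.0224] turn -0.0 rows 1.1
shift [ 0.064   0.0011 -0.0348] turn -0.0 rows 1.7
shift [ 0.0891  0.0011 -0.0399] turn -0.0 rows 2.3
shift [ 0.1145  0.0011 -0.0374] turn -0.0 rows 2.9
shift [ 0.1344  0.0011 -0.0297] turn -0.0 rows 3.3
shift [ 0.1395  0.0011 -0.0267] turn -0.0 rows 3.4
```

View pics/s5.png

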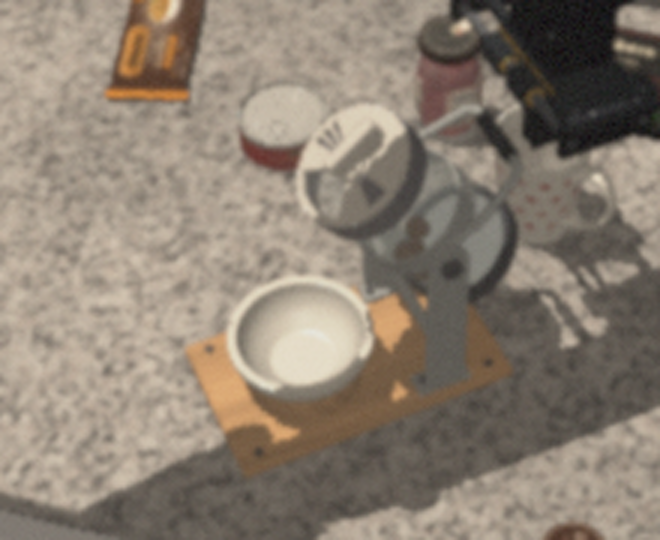

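The bowl sits level in its seat at about (300,340), the window is at the bottom of the dial, and the fingers are behind the handle. Next I tip the jar.

```bash
python3 steer.py '.012 .001 -.004 0 0;.024 .001 -.006 0 0;.033 .001 -.014 0 0;.042 .001 -.0224 0 0;.053 .001 -.029 0 0;.064 .001 -.0348 0 0;.076 .001 -.038 0 0;.089 .001 -.04 0 0'
python3 - <<'E'
from h import *
for j in (.9,1.2,1.45,1.53):
    b=np.arctan2(.049,.07)+j;h=.0855*np.array([np.cos(b),0,np.sin(b)])
    go(*st((h[0]+.016,0,.16+h[2]-.012+.017),P),175.7)
E
```

```text
time_s: 11.27
tool_pos: [0.6167, -0.0194, 0.2581]
tool_rot: [179.9, 0.5, 175.7]
force: [3.1, -0.8, 1.7]
grip_width: 0.0005
grasp_force: 1.3
shift [0.0034 0.0003 0.0077] turn -0.0 rows 0.2
shift [0.0289 0.0003 0.0098] turn -0.0 rows 0.7
shift [0.0488 0.0002 0.0172] turn -0.0 rows 1.2
shift [0.0548 0.0002 0.0206] turn -0.0 rows 1.4
```

```bash
python3 steer.py '.005 0 .006 0 0;.012 0 .008 0 0;.02 0 .009 0 0;.029 0 .010 0 0;.038 0 .013 0 0;.047 0 .017 0 0;.053 0 .020 0 0;.056 0 .021 0 0'; python3 steer.py '.001 0 0 0 0;.002 0 0 0 0;.003 0 0 0 0;.003 0 0 0 0;.003 0 0 0 0'
python3 - <<'E'
from h import *
from cell import env, viewer, get_obs
c=viewer.read_camera("scene")["color"];t=viewer.read_camera("top")["color"]
cv2.imwrite("pics/m6.png",np.hstack([cv2.resize(c[230:380,230:380],(400,400),interpolation=cv2.INTER_CUBIC),cv2.resize(t[200:350,300:450],(400,400),interpolation=cv2.INTER_CUBIC)]))
hsv=cv2.cvtColor(c,cv2.COLOR_BGR2HSV)
# brown blobs inside bowl (scene)
ctr=pj("scene",st((-.098,0,.045),P));print(ctr)
m=np.zeros(c.shape[:2],np.uint8);cv2.ellipse(m,(int(ctr[0]),int(ctr[1])),(20,16),0,0,360,255,-1)
g=c.max(2);print("dark px in bowl",int(((g<130)&(m>0)).sum()),"of",int((m>0).sum()))
E
```

```text
time_s: 11.93
tool_pos: [0.5631, -0.0148, 0.2343]
tool_rot: [180.0, 0.7, 175.7]
force: [18.0, -2.3, 0.4]
grip_width: 0.0003
grasp_force: 8.7
time_s: 12.35
tool_pos: [0.563, -0.0149, 0.2345]
tool_rot: [-180.0, 1.0, 175.7]
force: [20.8, -1.2, -4.7]
grip_width: 0.0006
grasp_force: 10.1
[280.11478123 314.28388497]
dark px in bowl 353 of 1049
```

At the stop now (force 20 N). I'll rock the jar twice, then lower it slowly.

```bash
python3 steer.py '-.025 0 -.006 0 0;-.025 0 -.006 0 0;-.003 0 0 0 0;-.003 0 0 0 0;-.025 0 -.006 0 0;-.025 0 -.006 0 0;-.003 0 0 0 0;-.003 0 0 0 0'; python3 steer.py '0 0 0 0 0;0 0 0 0 0;0 0 0 0 0;-.005 0 -.001 0 0;-.015 0 -.004 0 0;-.027 0 -.010 0 0;-.04 0 -.014 0 0;-.053 0 -.016 0 0'
python3 - <<'E'
from h import *
for j in (.9,.6,.3,.15,0):
    b=np.arctan2(.049,.07)+j;h=.0855*np.array([np.cos(b),0,np.sin(b)])
    go(*st((h[0]+.016,0,.16+h[2]-.012+.017),P),175.7)
E
```

```text
time_s: 13.12
tool_pos: [0.5631, -0.0153, 0.2333]
tool_rot: [-180.0, 0.8, 175.7]
force: [16.0, -2.3, -6.4]
grip_width: 0.0006
grasp_force: 7.9
time_s: 13.78
tool_pos: [0.6119, -0.0183, 0.2485]
tool_rot: [180.0, -0.1, 175.7]
force: [2.0, -0.7, -1.1]
grip_width: 0.0004
grasp_force: 0.6
shift [-0.0016 -0.0004 -0.0019] turn 0.0 rows 0.1
shift [-0.0266 -0.0005  0.0034] turn 0.0 rows 0.6
shift [-0.0489 -0.0005  0.0159] turn 0.0 rows 1.2
shift [-0.0584 -0.0005  0.0245] turn 0.0 rows 1.5
shift [-0.0665 -0.0005  0.0344] turn 0.0 rows 1.8
```

```bash
python3 steer.py '-.013 0 0 0 0;-.026 0 .003 0 0;-.038 0 .009 0 0;-.049 0 .016 0 0;-.058 0 .025 0 0;-.067 0 .034 0 0;-.085 0 .034 0 0;-.1 0 .034 0 0'; python3 steer.py '-.01 0 -.04 0 0;-.01 0 -.04 0 0;-.01 0 -.04 0 0;-.01 0 -.04 0 0'
python3 - <<'E'
from h import *
from cell import env, viewer, get_obs
c=viewer.read_camera("scene")["color"];t=viewer.read_camera("top")["color"]
cv2.imwrite("pics/m7.png",np.hstack([cv2.resize(c[230:380,230:380],(400,400),interpolation=cv2.INTER_CUBIC),cv2.resize(t[200:350,300:450],(400,400),interpolation=cv2.INTER_CUBIC)]))
A,p=dial();print(p.astype(int).tolist());print(get_obs()["force"])
E
```

```text
time_s: 14.45
tool_pos: [0.7112, -0.0256, 0.2126]
tool_rot: [180.0, -0.2, 175.7]
force: [0.5, 0.2, 0.3]
grip_width: 0.0005
grasp_force: 0.0
time_s: 14.78
tool_pos: [0.7213, -0.0268, 0.254]
tool_rot: [180.0, -0.1, 175.7]
force: [-0.2, 0.8, -0.1]
grip_width: 0.0003
grasp_force: 0.0
[106, 105, 105, 104, 103, 103, 103, 102, 100, 100, 99, 98, 98, 98, 96, 94, 94, 94, 93, 93, 92, 91, 91, 91, 90, 90, 90, 89, 89, 89, 90, 89, 90, 90, 90, 90, 90, 91, 91, 93, 94, 94, 95, 96, 96, 96, 97, 98, 97, 99, 101, 101, 101, 101, 102, 104, 103, 105, 106, 107, 107, 107, 108, 110, 111, 111, 113, 115, 117, 118, 118, 118, 118, 118, 118, 118, 119, 119, 119, 118, 117, 117, 116, 116, 116, 116, 115, 115, 115, 116, 115, 115, 115, 115, 115, 115, 116, 116, 116, 116, 117, 117, 117, 118, 118, 118, 118, 117, 117, 116, 116, 116, 115, 114, 112, 111, 109, 109, 108, 107]
[-0.19193467  0.03220161 -0.54278109]
```

View pics/m7.png

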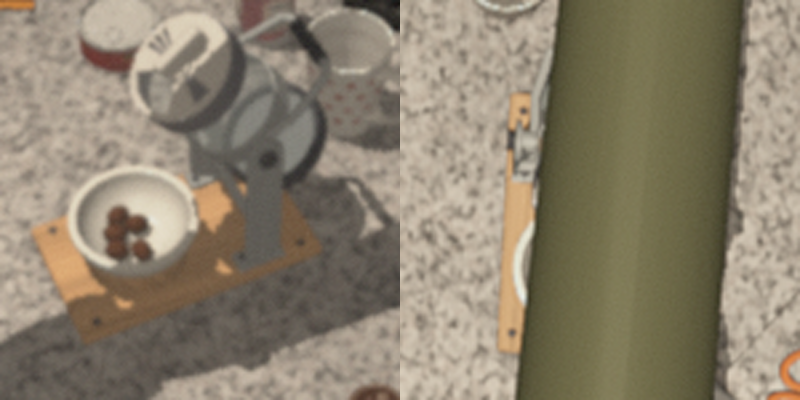

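The picture shows five nutmegs in the seated bowl, at (119,215), (137,223), (116,232), (117,248) and (142,250). The jar is empty and back on its rest, the dial is open, and the gripper is clear of everything.

```bash
python3 -c "
from cell import env, viewer, get_obs
print(env.sign_off())"
```

```text
the job is handed in; nothing more can be done
None
```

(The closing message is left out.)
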